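# Hang the miso strainer in the soup pot

## Task

Get the pot ready for the New Year soup: take the hook-on miso strainer out of the spring clip of its stand, rolling its handle out sideways through the open side so that the clip is not forced, and hang it inside the soup pot with its bent lip over the rim, about midway between the pot's two loop handles, on either side of the pot. Lower it gently, already held at the slope at which it hangs, until the lip sits on the rim, only then let go, and leave everything else on the table where it stands.

Things in the scene. Friction and masses are not known exactly. Their poses are not given: they have to be found in the camera images.
- strainer: Hook-on miso strainer, 0.10 to 0.16 kg: round wooden handle 14 mm thick, bent steel lip at its root, mesh cup. Origin: rim seat, the middle of the underside of the lip's bridge, which comes to lie on a rim's edge. x runs along the handle to its free end; handle centre line at z 4.6, x 19 to 141 mm. Made to hang with x rising 36 degrees (turned -36 about y); let go, it settles at about 40.
- strainer_grip (a point): on the handle's centre line, 61 mm from the strainer's origin along x, 38 mm short of the clip's edge, free on both sides: a good place to hold it. At the start 72 mm above the table, the handle level. The strainer's centre of mass is near x -30, z -13 mm (cup side), so it is nose-heavy in the hand.
- strainer_cup (a point): centre of the underside of the strainer's cup (strainer frame x -88, y 0, z -41 mm). Cup 76 mm wide, 58 mm deep. When hanging at 36 degrees the cup is upright, on the side away from the handle: its mouth 27 mm and bottom 85 mm below the origin, its middle 47 mm and far side 85 mm from it.
- strainer_lip (a point): lower end of the bent lip, to end up outside the pot (strainer frame x -6, y 0, z -28 mm). When hanging at 36 degrees: lip straight down 18 mm at 7 mm from the origin on the handle's side, then flared outward to 27 mm depth; inner strap straight down at 6 mm on the cup's side; so a 13 mm gap for the rim. Lip and strap 20 mm wide.
- stand: Strainer stand, fixed: round steel drip dish 136 mm wide, its rim 10 mm high, and a foot along x to a bracket 16 mm wide with a spring clip, 83 mm high, at x 164 mm. Origin: underside of the dish's middle. At the start the cup rests in the dish, the level handle lies in the clip: strainer's origin at x 55, y 0, z 67.5 mm of this frame, its axes parallel to these.
- stand_clip (a point): middle of the spring clip and of the handle in it, 72 mm above the table. A C open to the stand's +y: stiff upright at -y, stiff upper jaw over the handle that does not give (no pulling upward), springy lower jaw whose raised end keeps the handle in. Moved level to +y the handle presses that end down against about 3 to 7 N and is free after 22 mm; then lift.
- pot: Steel soup pot on a cork trivet, fixed and heavy. Outer diameter 220 mm, straight wall 4 mm thick, the rim's edge 132 mm above the table, inner floor 17 mm above the table. Origin: on the table under its middle. Its two black loop handles stick out along its own +y and -y to 138 mm from the middle, 105 mm above the table; midway between them is along its own +x or -x.
- pot_rim (a point): centre of the pot's mouth, at the height of the rim's edge (132 mm above the table); the middle of the wall runs at 108 mm radius around it
- soy_bottle: Bystander, to be left alone: brown soy-sauce bottle, 58 mm wide, 112 mm tall. Origin: underside, on the table.
- paper_cups: Bystander, to be left alone: stack of red and white paper cups, 73 mm wide, 105 mm tall. Origin: underside, on the table.
- tissue_box: Bystander, to be left alone: dark wooden tissue box, 235 x 120 x 62 mm, its long side along its x. Origin: underside, on the table.
- ladle: Bystander, to be left alone: ordinary steel ladle lying on the table, bowl 82 mm wide (origin under the bowl), wooden handle running 250 mm along its x; it has no bent lip. Origin: underside, on the table.
- soup_bowls: Bystander, to be left alone: stack of white soup bowls, 119 mm wide, 90 mm tall. Origin: underside, on the table.
- pot_lid: Bystander, to be left alone: the pot's steel lid with a black knob, lying on the table, 224 mm wide, 54 mm tall. Origin: underside, on the table.
- miso_tub: Bystander, to be left alone: closed miso tub with a brown lid, 98 mm wide, 86 mm tall. Origin: underside, on the table.
- tea_cup: Bystander, to be left alone: blue tea cup, 72 mm wide, 75 mm tall. Origin: underside, on the table.
Mind the look-alikes: they are no part of the job. What is shaped like the stand but turquoise is not meant.

How it is judged:
On the way, in this order (a step that is already met when the one before it is completed fails the run):
1. the strainer is out of the clip, lifted clear of its stand in the gripper (distance between strainer and stand above 0.12 m and distance between strainer_grip and stand_clip above 0.08 m and height (world z) of strainer_cup above 0.05 m and contact force between strainer and stand below 0.05 N and contact force between strainer and the fingers above 0.5 N), for 0.1 s.
2. still held, the strainer is set over the rim at its hanging slope (z of strainer in the frame of pot between 0.124 and 0.146 m and y of strainer in the frame of pot between -0.06 and 0.06 m and horizontal distance between strainer and pot_rim between 0.098 and 0.12 m and horizontal distance between strainer_lip and pot_rim above 0.111 m and horizontal distance between strainer_cup and pot_rim below 0.09 m and z of strainer_cup in the frame of pot between 0.02 and 0.075 m and angle between strainer's own y axis and vertical above 1.32 rad and angle between strainer's own z axis and vertical between 0.5 and 1 rad and contact force between strainer and the fingers above 0.5 N), for 0.1 s.
At the end, for the whole second after the job is handed in: Strainer hangs still, held by the pot alone: rim seat within about 10 mm of the rim's edge, outer lip outside, cup inside and off the floor, handle outward, rising 29 to 57 degrees, leaning sideways under 14 degrees, within 60 mm of midway between the loop handles; all else moved under 30 mm (z of strainer in the frame of pot between 0.124 and 0.142 m and y of strainer in the frame of pot between -0.06 and 0.06 m and horizontal distance between strainer and pot_rim between 0.098 and 0.12 m and horizontal distance between strainer_lip and pot_rim above 0.111 m and horizontal distance between strainer_cup and pot_rim below 0.09 m and z of strainer_cup in the frame of pot between 0.02 and 0.075 m and angle between strainer's own y axis and vertical above 1.32 rad and angle between strainer's own z axis and vertical between 0.5 and 1 rad and contact force between strainer and pot above 0.3 N and linear speed of strainer below 0.02 m/s and angular speed of strainer below 0.2 rad/s and contact force between strainer and the fingers below 0.05 N); the robot touches nothing.
It fails at once if the clip is forced: the strainer bears on its stand and clip with more than 20 N (contact force between strainer and stand above 20 N).
It fails at once if the strainer is rammed against or dropped into the pot (more than 25 N) (contact force between strainer and pot above 25 N).
It fails at once if something else on the table is moved by more than 30 mm (distance of any of soy_bottle, paper_cups, tissue_box, ladle, soup_bowls, pot_lid, miso_tub, tea_cup from where it was at the start of the episode above 0.03 m).
It also fails if it takes over 48 s, if anything falls off the work surface, if the arm or the gripper's body presses on something with over 40 N, if the wrist force passes 120 N, or if a joint passes its speed limit or range.

## Robot

A 6-joint arm with a two-finger parallel gripper is mounted at the origin on the work surface. World frame = base frame: x ahead of the robot, y to its left, z up, the work surface at z = 0. Lengths are in m, angles in rad, forces in N, time in s.
With the tool pointing down it reaches from about 0.375 to 0.825 m from the base axis. Payload 5.5 kg.
Tool frame: the origin (TCP) lies at the very end of the fingers, on their centre line; the grasp point (between the pads) lies 19 mm behind it; z points along the fingers, y is the line along which they close (so a half turn about z gives the same grasp; the last joint's range is limited). The gripper opens to 85 mm and grips with 20 to 120 N. Pads are 22 mm wide; open, the fingers measure 114 mm over their backs; the gripper's body (76 mm by 85 mm) begins 54 mm behind the grasp point. The pads swing forward as they close: fully open they stand 13 mm farther back than shut.
Start: joints at [1.163, 0.314, -0.047, 1.21, 0, 1.571], TCP at [0.238, 0.551, 0.231] pointing down, gripper open.
Joint ranges: [-2.67, 2.67], [-0.69, 1.73], [-1.03, 1.25], [-2.08, 2.16], [-1.42, 1.45], [-3.14, 3.14]. Speed limits (rad/s): [2.39, 2.39, 3.01, 3.14, 3.14, 3.14].

## Interface

Orientations are given as a 3x3 rotation matrix whose columns are the frame's x, y, z axes.
In Python, from station import bot, optics gives the robot as it stands. The module is installed in compiled form; this text tells all that it offers.
- The arm moves only by the tool jog_arm, never from a script. Its argument "steps" is a list of rows, each a list of 7 numbers: the opening in per cent of the stroke, from 0 (shut) to 100 (fully open), then the shift along the tool's x, y, z in cm, then the turn, a rotation vector about the tool's x, y, z in degrees. In form: [[hand, tx, ty, tz, ax, ay, az], ...]. A call has 1 to 12 rows; each row shifts and turns the commanded pose from where the row before left it, along the tool's axes as they then stand; what a row does not reach is not made up. A row lasts 1/8 s, in which the tool goes at most 62.5 mm and 10.7 degrees, less where a joint would pass 70% of its speed; a pose out of reach is approached as far as the arm can. A call with a gripper value outside its range is refused whole. The fingers move at their own pace and stop on an object; "grip_force" is the grip in N (left out, the last holds). Time passes only in rows, so rows that do not move let the fingers close. It gives the time, the measured TCP pose, the force, the opening and the grip force at its end, in the units of the state.
- bot.observe(): the state, without advancing time (a new reading comes with each control period).
- optics.capture(name): name is "scene" or "side" or "wrist"; returns a dict with "color" (384x512x3 uint8, red, green, blue), "z_map" (384x512 float32, m along the optical axis (not along the pixel's ray), 0 where there is no reading), "intrinsics" (3x3 intrinsics, pixels), "eye" and "orientation" of the camera in the world; the wrist camera has in their place "hand_eye" (4x4, takes a point from camera to tool coordinates, whose origin is the TCP and whose axes are the flange's). Camera axes: x right, y down, z forward; pixel columns grow to the right and rows downward; lengths in m; the calibration is good to about 2 mm. A picture is of the moment at which its call begins: read the wrist's pose just before it.
- bot.sign_off(): hands the job in; it is judged then, once.
The state is a dict: "time_s": time; "joints": joint angles; "dq": joint speeds; "joint_efforts": joint torques, N m; "tool_pos": TCP position; "ee_rot": TCP orientation; "wrist_force": force on the tool from outside, world axes, zero at the start; "wrist_torque": the same for the moment, N m; "opening": finger opening in m; "gripper_force": force on a finger pad.
Only numpy, scipy, OpenCV 4.12 (cv2) and the standard library are available. Lean on these libraries where they do the work, as an engineer would, in place of code of your own. Each camera call takes 0.05 s, during which the arm holds its last target. There are 200 camera calls.

## Working session

There is one attempt and no reset: what is moved stays moved. The work goes in short steps, Python scripts to look and compute and a tool call to move; the robot and the scene stay as the last step left them, time stands still between calls to the robot, and variables do not carry over. Pictures are saved under pics/ and viewed, at most 10 in all, crops included, and the job is handed in when it is done.

Besides the shell and the picture viewer there is one more tool, called by a JSON object that holds its "op" and its "data". jog_arm: Moves the arm, as the interface text tells. Its arguments: {"type":"object","properties":{"steps":{"type":"array"},"grip_force":{"type":"number"}},"required":["steps"]}

```bash
mkdir -p pics; cat > h.py <<'E'
import numpy as np, cv2
from station import bot, optics
def cap(n):
    s=bot.observe(); c=optics.capture(n)
    if n=="wrist":
        T=np.eye(4);T[:3,:3]=s["ee_rot"];T[:3,3]=s["tool_pos"];T=T@np.array(c["hand_eye"])
        c["eye"],c["orientation"]=T[:3,3],T[:3,:3]
    c["eye"]=np.array(c["eye"]);c["orientation"]=np.array(c["orientation"])
    return c
def cloud(c):
    K=np.array(c["intrinsics"]);z=c["z_map"];v,u=np.mgrid[:z.shape[0],:z.shape[1]]
    P=np.stack([(u-K[0,2])/K[0,0]*z,(v-K[1,2])/K[1,1]*z,z],-1)
    W=P@c["orientation"].T+c["eye"]; W[z==0]=np.nan
    return W
def onplane(c,u,v,h):
    K=np.array(c["intrinsics"]);d=c["orientation"]@np.linalg.inv(K)@[u,v,1]
    return c["eye"]+d*(h-c["eye"][2])/d[2]
def proj(c,p):
    K=np.array(c["intrinsics"]);q=K@(c["orientation"].T@(np.array(p)-c["eye"]));return q[:2]/q[2]
def save(c,n,s=1.5):
    cv2.imwrite("pics/"+n+".png",cv2.resize(c["color"][:,:,::-1],None,fx=s,fy=s))
E
python3 - <<'E'
from h import *
import pickle
for n in("scene","side"):
    c=cap(n);save(c,n);pickle.dump(c,open(n+".pkl","wb"));print(n,c["eye"].round(3),c["orientation"].round(3).tolist(),c["intrinsics"])
s=bot.observe();print(s["time_s"],s["ee_rot"],s["tool_pos"],s["opening"])
E
```

```text
scene [1.242 0.655 0.923] [[-0.632, 0.471, -0.615], [0.775, 0.409, -0.483], [0.024, -0.782, -0.623]] [[375.3600942    0.         257.72399946]
 [  0.         375.3600942  193.22359364]
 [  0.           0.           1.        ]]
side [ 0.365 -0.754  1.   ] [[0.993, -0.094, 0.07], [-0.117, -0.754, 0.646], [-0.008, -0.65, -0.76]] [[393.38845614   0.         249.83706511]
 [  0.         393.38845614 192.63555562]
 [  0.           0.           1.        ]]
0.1 [[-9.17995956e-01  3.96589246e-01 -6.27853079e-04]
 [ 3.96589743e-01  9.17994846e-01 -1.42770694e-03]
 [ 1.01526731e-05 -1.55962928e-03 -9.99998784e-01]] [0.23775106 0.55032744 0.23049421] 0.08574906267474973
```

View pics/scene.png

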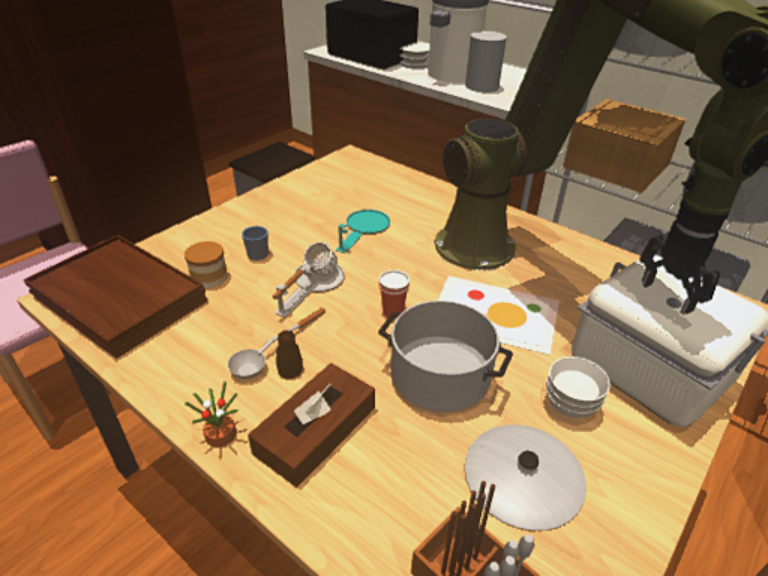

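View pics/side.png

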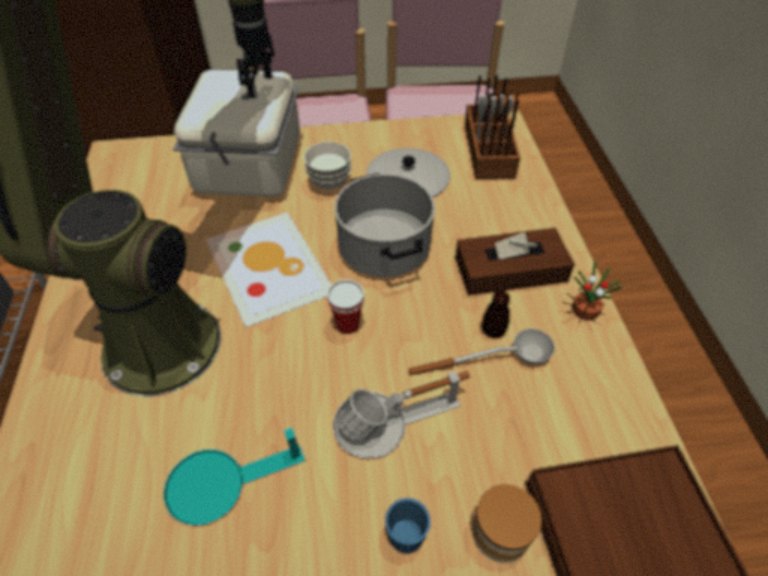

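The scene view shows the pot at about (445,345), the stand and strainer near (310,285) and the turquoise look-alike at (365,222). In the side view the strainer handle spans (405–470, 375–395) and the pot is at (385,215). Next I'll measure from depth in both views.

```bash
python3 - <<'E'
from h import *
import pickle
for n in("scene","side"):
    c=pickle.load(open(n+".pkl","rb"));W=cloud(c);hsv=cv2.cvtColor(c["color"],cv2.COLOR_RGB2HSV)
    # pot rim
    roi=np.zeros(W.shape[:2],bool)
    if n=="scene": roi[185:280,250:345]=1; hr=(178,205,170,220)
    else: roi[110:190,215:295]=1; hr=(240,270,262,318)
    m=roi&(abs(W[...,2]-.130)<.007)
    P=W[m]
    x,y=P[:,0],P[:,1]
    for k in range(6):
        A=np.c_[2*x,2*y,np.ones(len(x))];s=np.linalg.lstsq(A,x*x+y*y,rcond=None)[0];r=np.sqrt(s[2]+s[0]**2+s[1]**2)
        e=abs(np.hypot(x-s[0],y-s[1])-r);k=e<max(.004,np.percentile(e,90)); x,y=x[k],y[k]
    print(n,"pot",s[:2],r,len(x), 'zmax',np.nanpercentile(W[roi][:,2],98))
    d=np.hypot(W[...,0]-s[0],W[...,1]-s[1])
    hm=(d>.117)&(d<.145)&(W[...,2]>.085)&(W[...,2]<.125)&(hsv[...,2]<70)
    a=np.arctan2(W[...,1]-s[1],W[...,0]-s[0])[hm];print(" handles n",len(a),"angle mod180",np.degrees(np.angle(np.exp(2j*a).mean())/2),np.degrees(a[:5]), W[hm].mean(0))
    # strainer handle
    sub=np.zeros_like(roi);sub[hr[0]-5:hr[1],hr[2]:hr[3]]=1
    b=sub&(hsv[...,1]>110)&(W[...,2]>.055)&(W[...,2]<.09)
    v,u=np.nonzero(b);P=W[b];print(" handle n",len(P),u.min(),u.max(),v.min(),v.max(),P.mean(0),P[:,2].max())
    q=P[:,:2]-P[:,:2].mean(0);U,S,V=np.linalg.svd(q);t=q@V[0];print(" dir",V[0],t.min(),t.max(),np.percentile(abs(q@V[1]),95))
    # clip highest points
    g=sub&(hsv[...,1]<90)&(W[...,2]>.06)&(W[...,2]<.1); print(" grey high",W[g].mean(0) if g.any() else None,g.sum())
    # dish by whole stand low plane: white-ish z .003...02
    rr=(150,210,180,240) if n=="scene" else (250,315,215,285)
    sb=np.zeros_like(roi);sb[rr[0]:rr[1],rr[2]:rr[3]]=1
    g=sb&(hsv[...,1]<60)&(W[...,2]<.02)&(W[...,2]>.001);Q=W[g];print(" dish",len(Q),Q.min(0),Q.max(0))
    cv2.imwrite(f"pics/crop_{n}.png",cv2.resize(c["color"][(145 if n=="scene" else 235):(220 if n=="scene" else 320),(165 if n=="scene" else 210):(265 if n=="scene" else 325),::-1],None,fx=7,fy=7,interpolation=cv2.INTER_CUBIC))
E
```

```text
scene pot [0.4971047  0.22545125] 0.10769429537321089 467 zmax 0.13073491620101688
 handles n 148 angle mod180 -77.06435560944352 [-92.22338792 -93.57543177 -88.89328959 -90.60144289 -91.20423309] [0.49723327 0.2464273  0.11152301]
 handle n 91 181 202 173 199 [ 0.54571676 -0.19920744  0.07465988] 0.0806824606443115
 dir [0.9692408  0.24611435] -0.12361355550039604 0.055107819040423583 0.007420886538977571
 grey high [ 0.49960336 -0.20605224  0.07211739] 63
 dish 396 [ 0.17818676 -0.32273499  0.00100159] [ 0.58160825 -0.1645615   0.01990602]
side pot [0.49232883 0.22248543] 0.10768595756655361 415 zmax 0.13147432749332846
 handles n 119 angle mod180 -78.08743460337999 [-57.94490868 -60.1854273  -59.20218613 -57.20515262 -60.97439704] [0.51903735 0.09665343 0.11097443]
 handle n 170 274 312 247 263 [ 0.53388254 -0.20657559  0.07596846] 0.08211765209100053
 dir [-0.97304282 -0.23062453] -0.06302990996990958 0.04836657474222099 0.006947730658235154
 grey high [ 0.51247662 -0.21286811  0.0750353 ] 144
 dish 929 [ 0.34263811 -0.3022514   0.00103233] [ 0.52119754 -0.1678935   0.01987381]
```

{"op": "jog_arm", "data": {"steps": [[100,-4.3,-4.4,0,0,0,0],[100,-4.3,-4.4,0,0,0,0],[100,-4.3,-4.4,0,0,0,0],[100,-4.3,-4.4,0,0,0,0],[100,-4.3,-4.4,0,0,0,0],[100,-4.3,-4.4,0,0,0,0],[100,-4.3,-4.4,0,0,0,0],[100,-4.3,-4.4,0,0,0,0],[100,-4.3,-4.4,0,0,0,0],[100,-4.3,-4.4,0,0,0,0],[100,-4.3,-4.4,0,0,0,0],[100,-4.3,-4.4,0,0,0,0]]}}

```text
time_s: 1.6
tool_pos: [0.5025, -0.1406, 0.2311]
ee_rot: [[-0.918, 0.397, -0.0], [0.397, 0.918, 0.0], [0.0, 0.0, -1.0]]
wrist_force: [1.3, 1.1, -0.4]
opening: 0.0854
gripper_force: 0.0
```

{"op": "jog_arm", "data": {"steps": [[100,0,-4,0,0,0,-9.3],[100,0,0,0,0,0,-9.3],[100,0,0,0,0,0,-9.3],[100,0,0,0,0,0,-9.3],[100,0,0,0,0,0,0],[100,0,0,0,0,0,0]]}}

```text
time_s: 2.35
tool_pos: [0.4862, -0.1752, 0.2311]
ee_rot: [[-0.972, -0.237, -0.0], [-0.237, 0.972, 0.0], [0.0, 0.0, -1.0]]
wrist_force: [0.6, -0.6, 0.9]
opening: 0.0852
gripper_force: 0.0
```

```bash
python3 - <<'E'
from h import *
import pickle
s=bot.observe();print(s["time_s"],s["tool_pos"],s["ee_rot"],s["joints"])
c=cap("wrist");save(c,"w1");pickle.dump(c,open("w1.pkl","wb"));print(c["eye"],c["orientation"],c["hand_eye"])
print(proj(c,[.519,-.208,.072]),proj(c,[.460,-.2225,.0675]),proj(c,[.597,-.189,.072]))
E
```

```text
2.35 [ 0.48623593 -0.17518224  0.23111715] [[-9.71606724e-01 -2.36601418e-01 -3.77035939e-04]
 [-2.36601477e-01  9.71606776e-01  1.18966571e-04]
 [ 3.38183013e-04  2.04795981e-04 -9.99999922e-01]] [-3.45795375e-01  1.57799755e-01 -2.46536359e-01  1.16685525e+00
 -1.58699923e-05 -5.84661866e-01]
[ 0.40599655 -0.19636657  0.37260335] [[-2.35465122e-01  9.21202192e-01  3.09746184e-01]
 [ 9.71882789e-01  2.23139176e-01  7.51847880e-02]
 [ 1.43883173e-04  3.18740380e-01 -9.47842049e-01]] [[-1.16935875e-03 -9.47733510e-01 -3.19060851e-01  8.30212098e-02]
 [ 9.99999314e-01 -1.08893253e-03 -4.30451123e-04 -1.56911435e-03]
 [ 6.05172144e-05 -3.19061136e-01  9.47734134e-01 -1.41458458e-01]
 [ 0.00000000e+00  0.00000000e+00  0.00000000e+00  1.00000000e+00]]
[219.57574122 196.78192322] [217.69516141 141.45426651] [222.18680532 259.60176102]
```

View pics/w1.png

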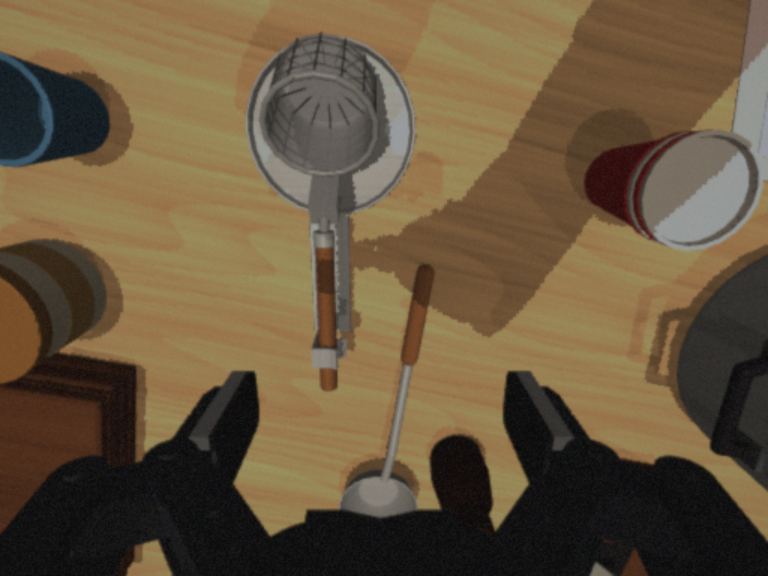

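The wrist view shows the handle from (324,240) to (328,388), the clip jaw at (325,356), and the ladle to its right at (418,310).

```bash
cat >> h.py <<'E'
def handle(c,box):
    hsv=cv2.cvtColor(c["color"],cv2.COLOR_RGB2HSV);W=cloud(c)
    m=np.zeros(W.shape[:2],np.uint8);m[box[0]:box[1],box[2]:box[3]]=1
    m&=((hsv[...,1]>110)&(hsv[...,2]<190)&(W[...,2]>.05)&(W[...,2]<.1)).astype(np.uint8)
    v,u=np.nonzero(m);P=W[m>0]
    R=np.array([onplane(c,a,b,.072) for a,b in zip(u,v)])[:,:2]
    q=R-R.mean(0);V=np.linalg.svd(q)[2][0];V=V*np.sign(V[0]);t=q@V;w=q@[-V[1],V[0]]
    print("n",len(u),u.min(),u.max(),v.min(),v.max(),"zmed/top",np.median(P[:,2]),np.percentile(P[:,2],95),"mean",R.mean(0),"yaw",np.degrees(np.arctan2(V[1],V[0])),"t",t.min(),t.max(),"w",w.min(),w.max())
    e=R.mean(0)+V*t.max();print("end",e,"grip est",e-V*.080, "yerr mid",(w.max()+w.min())/2)
E
python3 - <<'E'
from h import *
import pickle
c=pickle.load(open("w1.pkl","rb"));handle(c,(150,265,205,228))
W=cloud(c);print("clip jaw",np.nanmedian(W[233:241,213:221].reshape(-1,3),0),"ladle handle",np.nanmedian(W[200:215,276:282].reshape(-1,3),0))
E
```

```text
n 886 211 224 165 260 zmed/top 0.07640951911228647 0.07796100085486281 mean [ 0.5345767 -0.2075098] yaw 12.904406500323843 t -0.05156494856593022 0.0656229509261451 w -0.006796310456693989 0.006635867270312472
end [ 0.59854228 -0.19285455] grip est [ 0.52056275 -0.21072056] yerr mid -8.022159319075834e-05
clip jaw [ 0.56302363 -0.20161647  0.08149406] ladle handle [ 0.53566532 -0.13058208  0.01500885]
```

{"op": "jog_arm", "data": {"steps": [[100,-1.3,-2.2,3,0,0,0.8],[100,-1.2,-2.1,3,0,0,0],[100,0,0,3,0,0,0],[100,0,0,0,0,0,0],[100,0,0,0,0,0,0]]}}

```text
time_s: 3.02
tool_pos: [0.521, -0.2113, 0.1423]
ee_rot: [[-0.974, -0.225, 0.001], [-0.225, 0.974, -0.0], [-0.001, -0.0, -1.0]]
wrist_force: [0.9, 0.4, 0.0]
opening: 0.0855
gripper_force: 0.0
```

```bash
python3 - <<'E'
from h import *
import pickle
s=bot.observe();print(s["time_s"],s["tool_pos"],s["ee_rot"])
c=cap("wrist");save(c,"w2");pickle.dump(c,open("w2.pkl","wb"))
print(proj(c,[.5206,-.2107,.072]),proj(c,[.598,-.193,.072]))
handle(c,(120,384,195,250))
E
```

```text
3.025 [ 0.52104419 -0.21126612  0.14230458] [[-9.74320507e-01 -2.25164484e-01  7.10748204e-04]
 [-2.25164718e-01  9.74320675e-01 -2.67780306e-04]
 [-6.32202056e-04 -4.20939262e-04 -9.99999712e-01]]
[256.61710167 205.25040056] [256.21537076 289.18885116]
n 123 248 249 159 286 zmed/top 0.07400223509869858 0.07533451105070693 mean [ 0.52750769 -0.21545814] yaw 12.805329629893402 t -0.042950972793927185 0.07039520180590562 w -0.0007905243217623475 0.0002298732571096193
end [ 0.59615207 -0.1998558 ] grip est [ 0.51814177 -0.21758694] yerr mid -0.0002803255323263641
```

View pics/w2.png

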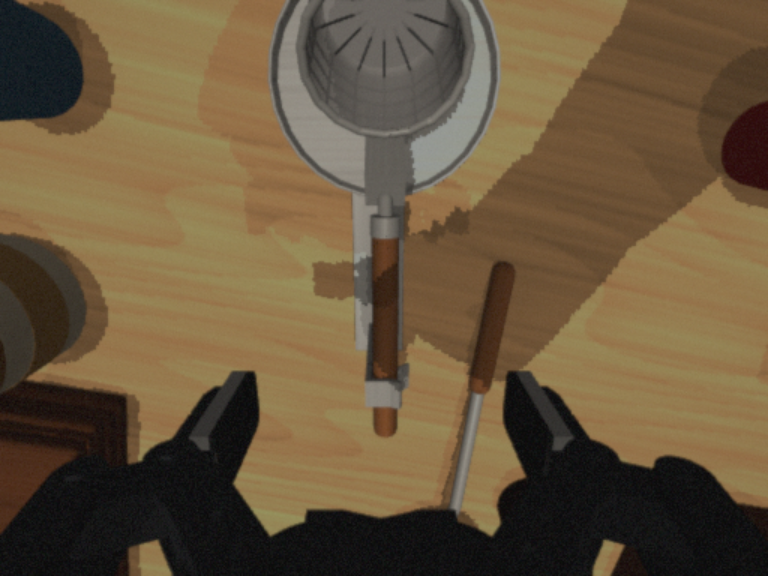

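{"op": "jog_arm", "data": {"steps": [[100,0,0.1,3,0,0,0],[100,0,0,3,0,0,0],[100,0,0,2,0,0,0],[100,0,0,0.9,0,0,0],[100,0,0,0,0,0,0],[100,0,0,0,0,0,0]], "grip_force": 20}}

```text
time_s: 3.82
tool_pos: [0.5214, -0.2107, 0.0536]
ee_rot: [[-0.974, -0.226, 0.002], [-0.226, 0.974, -0.001], [-0.002, -0.001, -1.0]]
wrist_force: [0.9, 0.0, 1.0]
opening: 0.0854
gripper_force: 0.0
```

{"op": "jog_arm", "data": {"steps": [[50,0,0,0,0,0,0],[40,0,0,0,0,0,0],[35,0,0,0,0,0,0],[30,0,0,0,0,0,0],[25,0,0,0,0,0,0],[22,0,0,0,0,0,0],[19,0,0,0,0,0,0],[16,0,0,0,0,0,0],[13,0,0,0,0,0,0],[10,0,0,0,0,0,0],[0,0,0,0,0,0,0],[0,0,0,0,0,0,0]]}}

```text
time_s: 5.32
tool_pos: [0.5204, -0.2102, 0.0523]
ee_rot: [[-0.974, -0.226, -0.0], [-0.226, 0.974, 0.0], [0.0, 0.0, -1.0]]
wrist_force: [-0.4, 0.1, 0.8]
opening: 0.0132
gripper_force: 19.5
```

{"op": "jog_arm", "data": {"steps": [[0,0,0,0,0,0,0],[0,0,0,0,0,0,0],[0,0,0.3,0,0,0,0],[0,0,0.3,0,0,0,0],[0,0,0.3,0,0,0,0]], "grip_force": 90}}

```text
time_s: 5.95
tool_pos: [0.5197, -0.2037, 0.0532]
ee_rot: [[-0.975, -0.224, 0.002], [-0.224, 0.975, -0.005], [-0.001, -0.005, -1.0]]
wrist_force: [0.7, -4.8, 4.2]
opening: 0.0114
gripper_force: 88.1
```

{"op": "jog_arm", "data": {"steps": [[0,0,0.3,0,0,0,0],[0,0,0.3,0,0,0,0],[0,0,0.3,0,0,0,0],[0,0,0.3,0,0,0,0],[0,0,0.3,0,0,0,0],[0,0,0.3,0,0,0,0],[0,0,0,0,0,0,0]]}}

```text
time_s: 6.82
tool_pos: [0.514, -0.1834, 0.0521]
ee_rot: [[-0.974, -0.226, -0.001], [-0.226, 0.974, 0.001], [0.0, 0.001, -1.0]]
wrist_force: [-0.4, 1.1, 0.5]
opening: 0.0112
gripper_force: 87.8
```

{"op": "jog_arm", "data": {"steps": [[0,0,0,-0.5,0,0,0],[0,0,0,-1,0,0,0],[0,0,0,-2,0,0,0],[0,0,0,-3,0,0,0],[0,0,0,-3,0,0,0],[0,0,0,-4,0,0,0],[0,0,0,-4,0,0,0],[0,0,0,-3,0,0,0],[0,0,0,-2,0,0,0],[0,0,0,0,0,0,0],[0,0,0,0,0,0,0]]}}

```text
time_s: 8.2
tool_pos: [0.514, -0.1839, 0.2767]
ee_rot: [[-0.974, -0.225, -0.001], [-0.225, 0.974, 0.0], [0.001, 0.0, -1.0]]
wrist_force: [-0.4, 0.1, -1.4]
opening: 0.0116
gripper_force: 87.8
```

```bash
python3 - <<'E'
from h import *
s=bot.observe();print(s["time_s"],s["tool_pos"],s["wrist_force"],s["wrist_torque"],s["joints"])
c=cap("side");save(c,"s2")
E
```

```text
8.2 [ 0.51397614 -0.18387046  0.27666284] [-0.40308896  0.06450317 -1.37202277] [-0.024106   -0.10903657  0.05695881] [-3.43588160e-01  1.97553153e-01 -9.49276872e-02  1.27912832e+00
  5.54830690e-05 -5.71044114e-01]
```

View pics/s2.png

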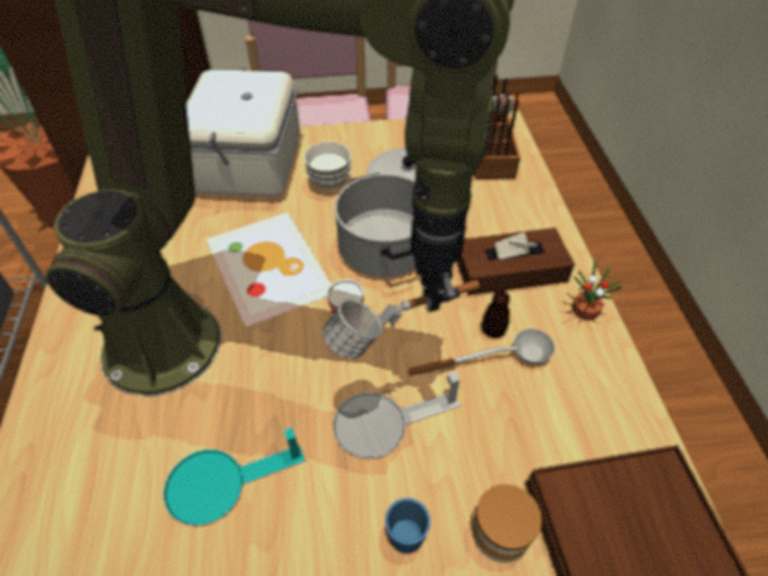

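{"op": "jog_arm", "data": {"steps": [[0,-1.4,2,0,0,0,0],[0,-2.4,4,0,0,0,0],[0,-2.4,4,0,0,0,0],[0,-2.4,4,0,0,0,0],[0,-2.4,4,0,0,0,0],[0,-2.4,4,0,0,0,0],[0,-2.4,4,0,0,0,0],[0,-2.4,4,0,0,0,0],[0,-2.4,4,0,0,0,0],[0,-2.4,4,0,0,0,0],[0,-0.9,2,0,0,0,0],[0,0,0,0,0,0,0]]}}

```text
time_s: 9.75
tool_pos: [0.6564, 0.2611, 0.275]
ee_rot: [[-0.974, -0.228, -0.003], [-0.228, 0.974, -0.001], [0.003, -0.0, -1.0]]
wrist_force: [-0.2, 0.2, -1.4]
opening: 0.011
gripper_force: 87.8
```

{"op": "jog_arm", "data": {"steps": [[0,0,0,0,0,-6,0],[0,0,0,0,0,-6,0],[0,0,0,0,0,-6,0],[0,0,0,0,0,-6,0],[0,0,0,0,0,-6,0],[0,0,0,0,0,-6,0],[0,0,0,0,0,0,0],[0,0,0,0,0,0,0]]}}

```text
time_s: 10.75
tool_pos: [0.6576, 0.2591, 0.2782]
ee_rot: [[-0.789, -0.225, 0.572], [-0.182, 0.974, 0.132], [-0.587, -0.0, -0.809]]
wrist_force: [-0.4, 0.2, -1.2]
opening: 0.0114
gripper_force: 87.8
```

```bash
python3 - <<'E'
from h import *
import pickle
s=bot.observe();print(s["time_s"],s["tool_pos"],s["ee_rot"],s["joints"],s["opening"])
R,p=s["ee_rot"],s["tool_pos"]
R=np.array(R);p=np.array(p)
S=lambda q:p+R@(np.array([-1,1,-1])*(np.array(q)-[.061,0,-.0152]))
for n in("wrist","scene","side"):
    c=cap(n);pickle.dump(c,open(n+"3.pkl","wb"))
    im=np.ascontiguousarray(c["color"][:,:,::-1])
    im=cv2.resize(im,None,fx=1.5,fy=1.5)
    for q in([0,0,0],[.141,0,.0046],[-.006,0,-.028],[-.088,0,-.041]):
        u=proj(c,S(q))*1.5+.25
        cv2.circle(im,tuple(int(a) for a in u),3,(0,255,0),1)
    for a in np.arange(0,360,6):
        u=proj(c,[.494+.108*np.cos(np.radians(a)),.224+.108*np.sin(np.radians(a)),.132])*1.5;cv2.circle(im,tuple(int(x) for x in u),1,(0,0,255),-1)
    cv2.imwrite(f"pics/{n}3.png",im)
E
```

```text
10.75 [0.65757924 0.25912823 0.27817989] [[-7.88631555e-01 -2.24759491e-01  5.72314111e-01]
 [-1.81940295e-01  9.74414269e-01  1.31964241e-01]
 [-5.87331251e-01 -5.58337401e-05 -8.09346649e-01]] [ 0.43129568  0.03303383 -0.48046542  0.43953339 -0.11966063  0.16635726] 0.011379823024689109
```

View pics/wrist3.png

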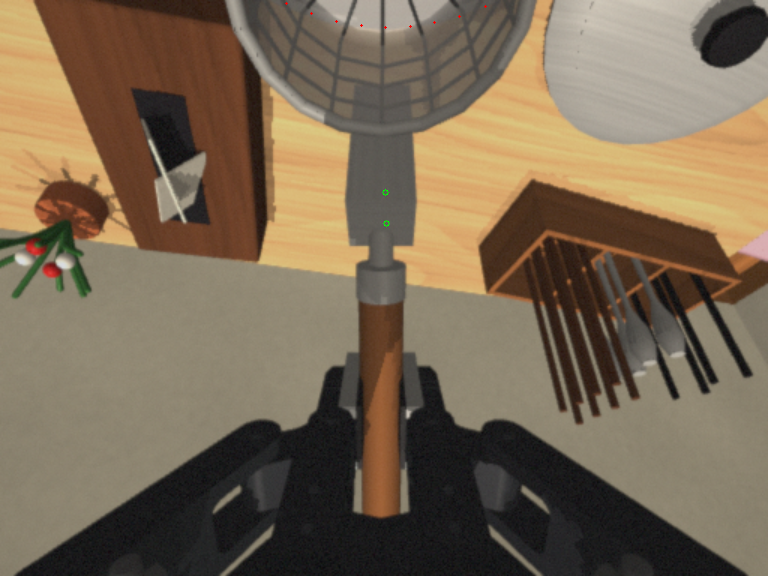

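View pics/scene3.png

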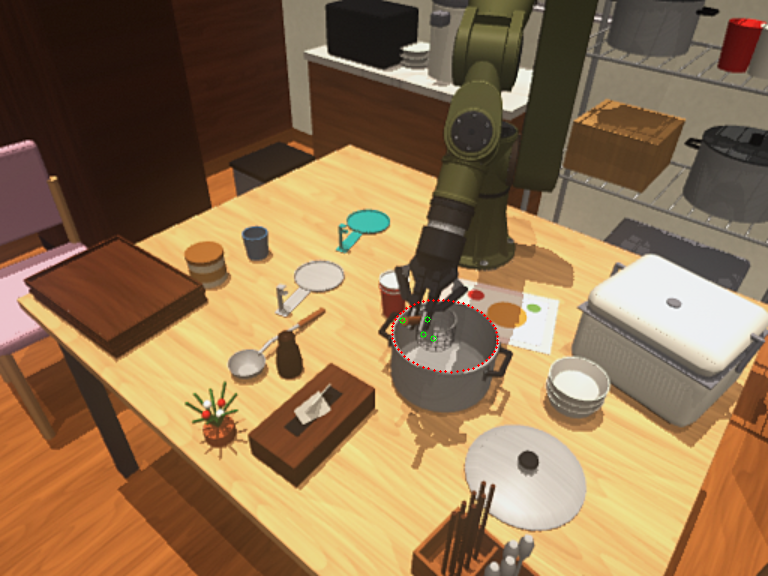

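The red rim circle lies right on the pot rim in the scene view. In the wrist view the ferrule starts at about (380,263) and the bridge ends at y≈244. I'll check that against the predicted points.

```bash
python3 - <<'E'
from h import *
import pickle
c=pickle.load(open("wrist3.pkl","rb"));s=bot.observe()
R=np.array(s["ee_rot"]);p=np.array(s["tool_pos"])
S=lambda q:p+R@(np.array([-1,1,-1])*(np.array(q)-[.061,0,-.0152]))
I=lambda w:np.array([-1,1,-1])*(R.T@(w-p))+[.061,0,-.0152]
for q in([.019,0,.0116],[.141,0,.0116],[.01,0,.002]):print(q,(proj(c,S(q))*1.5).round(1))
W=cloud(c)
for v in list(range(95,170,5))+list(range(170,182,2))+[200,210,220,240,260,300,330]:print(v,(I(W[v,255])*1000).round(1), c["color"][v,255])
hsv=cv2.cvtColor(c["color"],cv2.COLOR_RGB2HSV)
print("plate edges", [ (v,[(I(W[v,u])*1000).round(1).tolist() for u in (234,255,272)]) for v in (115,150)])
for n in("scene","side"):
    c=pickle.load(open(n+"3.pkl","rb"));hsv=cv2.cvtColor(c["color"],cv2.COLOR_RGB2HSV);Q=(cloud(c)-p)@R*[-1,1,-1]+[.061,0,-.0152]
    m=(abs(Q[...,1])<.015)&(abs(Q[...,2]-.0046)<.012)&(Q[...,0]>.08)&(Q[...,0]<.16);print(n,m.sum(),Q[m].max(0)*1000,Q[m].mean(0)*1000,np.percentile(Q[m],[5,95],axis=0)*1000)
E
```

```text
[0.019, 0, 0.0116] [388.2 300.6]
[0.141, 0, 0.0116] [386.6 604.1]
[0.01, 0, 0.002] [387.8 261.5]
95 [-24.1  -1.6 -14.5] [93 90 84]
100 [-21.9  -1.6 -10.5] [93 87 81]
105 [-19.8  -1.6  -7.5] [93 89 84]
110 [-17.7  -1.6  -4.9] [93 89 83]
115 [-15.7  -1.6  -2.5] [93 91 85]
120 [-13.6  -1.6  -1.7] [92 88 84]
125 [-12.   -1.6   3.9] [96 95 89]
130 [-10.1  -1.6   4.9] [92 88 84]
135 [-8.2 -1.6  6.3] [95 91 86]
140 [-5.8 -1.6  4.4] [94 90 85]
145 [-3.3 -1.6  2.3] [95 91 86]
150 [-0.8 -1.6  0.4] [92 90 84]
155 [ 1.4 -1.6  0.5] [104 100  95]
160 [ 3.4 -1.6  2. ] [104 101  95]
165 [ 5.5 -1.6  2.6] [103  99  92]
170 [ 7.2 -1.6  4.9] [100  97  90]
172 [ 8.5 -1.6  3.4] [105 100  93]
174 [ 9.1 -1.6  4.9] [105 101  95]
176 [ 9.7 -1.6  6. ] [103 100  95]
178 [10.3 -1.6  7. ] [84 82 76]
180 [10.1 -1.6 10.8] [78 77 72]
200 [18.9 -1.6 11.3] [129 125 116]
210 [23.7 -1.6 11. ] [102  65  36]
220 [29.  -1.6  9.9] [103  66  40]
240 [38.5 -1.6 10.8] [104  66  33]
260 [49.4 -1.6 10. ] [151  94  57]
300 [71.6 -1.6 10.7] [153  96  56]
330 [90.4 -1.6 10.4] [158  98  57]
plate edges [(115, [[-15.7, -10.9, -3.0], [-15.7, -1.6, -2.5], [-15.7, 5.8, -1.9]]), (150, [[-0.8, -11.0, 0.6], [-0.8, -1.6, 0.4], [-0.8, 6.0, 0.7]])]
scene 68 [143.08874583   8.24946545  10.43886853] [121.32947777   4.14391348   4.93285049] [[ 85.84836508  -2.34406586  -1.28931349]
 [142.13296803   7.87564532  10.16352384]]
side 91 [138.21607147   8.0353404   15.96648133] [109.2816891   -1.94019447   8.74246624] [[ 83.0149613   -6.64046854   2.35238309]
 [135.50330184   4.5295026   13.80088473]]
```

{"op": "jog_arm", "data": {"steps": [[0,0.8,0,1.07,0,0,0],[0,0.8,0,1.07,0,0,0],[0,0.8,0,1.07,0,0,0],[0,0.8,0,1.07,0,0,0],[0,0.8,0,1.07,0,0,0],[0,0.8,0,1.07,0,0,0],[0,0,0,0,0,0,0],[0,0,0,0,0,0,0]]}}

```text
time_s: 11.9
tool_pos: [0.6563, 0.2595, 0.1976]
ee_rot: [[-0.788, -0.225, 0.573], [-0.182, 0.974, 0.133], [-0.588, 0.0, -0.809]]
wrist_force: [0.2, 0.0, -0.7]
opening: 0.0114
gripper_force: 87.8
```

```bash
cat >> h.py <<'E'
def state():
    s=bot.observe();R=np.array(s["ee_rot"]);p=np.array(s["tool_pos"])
    S=lambda q:p+R@(np.array([-1,1,-1])*(np.array(q)-[.061,0,-.0152]))
    o=S([0,0,0]);d=o[:2]-[.494,.224]
    print("t",s["time_s"],"tcp",p.round(4),"origin",o.round(4),"rad",np.hypot(*d).round(4),"slope",np.degrees(np.arctan2(-R[2,0],np.hypot(R[0,0],R[1,0]))).round(2),"F",np.round(s["wrist_force"],1),"T",np.round(s["wrist_torque"],2),s["opening"])
    return s,S
E
python3 - <<'E'
from h import *
s,S=state()
c=cap("wrist");W=cloud(c);d=np.hypot(W[...,0]-.494,W[...,1]-.224)
# rim seen by wrist camera: fit radius near the strainer, excluding strainer
m=(abs(W[...,2]-.132)<.004)&(d>.09)&(d<.125);P=W[m];a=np.degrees(np.arctan2(P[:,1]-.224,P[:,0]-.494))
for lo in range(-90,120,15):
    k=(a>lo)&(a<lo+15)
    if k.sum()>5:print(lo,k.sum(),np.percentile(d[m][k],[10,50,90]).round(4),P[k,2].max().round(4))
im=cv2.resize(np.ascontiguousarray(c["color"][:,:,::-1]),None,fx=1.5,fy=1.5)
for r in(.106,.110):
  for b in range(-80,110,3):
    u=proj(c,[.494+r*np.cos(np.radians(b)),.224+r*np.sin(np.radians(b)),.132])*1.5
    if abs(u).max()<2000:cv2.circle(im,tuple(int(x) for x in u),1,(0,0,255),-1)
cv2.imwrite("pics/w4.png",im)
E
```

```text
t 11.9 tcp [0.6563 0.2595 0.1976] origin [0.5995 0.2463 0.174 ] rad 0.1078 slope 36.04 F [ 0.2  0.  -0.7] T [-0.14  0.62 -0.01] 0.011370723382962161
-45 703 [0.1065 0.1083 0.1107] 0.1328
-30 767 [0.106  0.1075 0.1101] 0.1324
-15 735 [0.0916 0.1062 0.1091] 0.1359
0 518 [0.0939 0.0952 0.1068] 0.136
15 616 [0.0914 0.1036 0.1074] 0.1359
30 654 [0.103  0.1045 0.107 ] 0.1325
45 856 [0.1025 0.104  0.1066] 0.1331
60 302 [0.1026 0.1045 0.1069] 0.1326
```

View pics/w4.png

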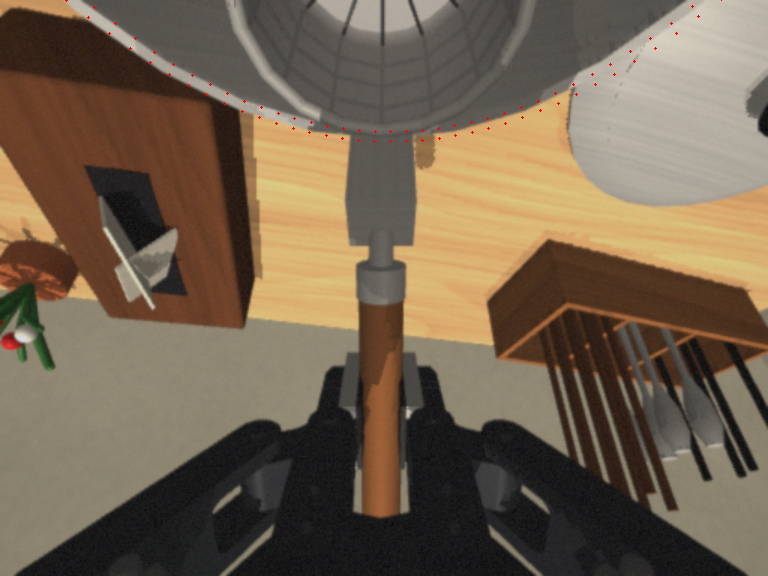

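{"op": "jog_arm", "data": {"steps": [[0,0.32,0,0.26,0,0,0],[0,0.24,0,0.32,0,0,0],[0,0.24,0,0.32,0,0,0],[0,0.24,0,0.32,0,0,0],[0,0.24,0,0.32,0,0,0],[0,0,0,0,0,0,0]]}}

```text
time_s: 12.7
tool_pos: [0.6544, 0.2589, 0.1765]
ee_rot: [[-0.789, -0.226, 0.572], [-0.183, 0.974, 0.132], [-0.587, -0.0, -0.81]]
wrist_force: [-0.2, 0.6, -1.2]
opening: 0.0114
gripper_force: 87.8
```

{"op": "jog_arm", "data": {"steps": [[0,0.18,0,0.24,0,0,0],[0,0.18,0,0.24,0,0,0],[0,0.18,0,0.24,0,0,0],[0,0.18,0,0.24,0,0,0],[0,0,0,0,0,0,0]]}}

```text
time_s: 13.32
tool_pos: [0.6542, 0.2589, 0.1646]
ee_rot: [[-0.789, -0.226, 0.572], [-0.183, 0.974, 0.132], [-0.587, -0.0, -0.809]]
wrist_force: [0.4, -0.9, -0.5]
opening: 0.0114
gripper_force: 87.8
```

```bash
python3 - <<'E'
from h import *
s,S=state()
E
```

```text
t 13.325 tcp [0.6542 0.2589 0.1646] origin [0.5974 0.2457 0.1411] rad 0.1057 slope 35.96 F [ 0.4 -0.9 -0.5] T [-0.1   0.62 -0.04] 0.01143259379401025
```

{"op": "jog_arm", "data": {"steps": [[0,0.12,0,0.16,0,0,0],[0,0.12,0,0.16,0,0,0],[0,0.12,0,0.16,0,0,0],[0,0,0,0,0,0,0],[0,0,0,0,0,0,0]]}}

```text
time_s: 13.95
tool_pos: [0.6544, 0.259, 0.1592]
ee_rot: [[-0.788, -0.226, 0.573], [-0.182, 0.974, 0.133], [-0.588, 0.0, -0.809]]
wrist_force: [-0.5, -0.3, -0.2]
opening: 0.0114
gripper_force: 87.8
```

{"op": "jog_arm", "data": {"steps": [[0,0.06,0,0.08,0,0,0],[0,0.06,0,0.08,0,0,0],[0,0,0,0,0,0,0],[0,0,0,0,0,0,0]]}}

```text
time_s: 14.45
tool_pos: [0.6544, 0.259, 0.1571]
ee_rot: [[-0.788, -0.226, 0.573], [-0.183, 0.974, 0.133], [-0.588, -0.0, -0.809]]
wrist_force: [0.2, 0.4, -1.0]
opening: 0.0112
gripper_force: 87.8
```

{"op": "jog_arm", "data": {"steps": [[0,0.06,0,0.08,0,0,0],[0,0,0,0,0,0,0],[0,0,0,0,0,0,0]]}}

```text
time_s: 14.82
tool_pos: [0.6546, 0.2591, 0.1566]
ee_rot: [[-0.788, -0.226, 0.573], [-0.182, 0.974, 0.133], [-0.588, 0.0, -0.809]]
wrist_force: [0.6, -0.2, -0.1]
opening: 0.0114
gripper_force: 87.9
```

{"op": "jog_arm", "data": {"steps": [[0,0.06,0,0.08,0,0,0],[0,0,0,0,0,0,0],[0,0,0,0,0,0,0]]}}

```text
time_s: 15.2
tool_pos: [0.655, 0.2592, 0.156]
ee_rot: [[-0.787, -0.225, 0.574], [-0.182, 0.974, 0.133], [-0.589, 0.0, -0.808]]
wrist_force: [0.9, -0.1, 3.0]
opening: 0.0111
gripper_force: 88.0
```

{"op": "jog_arm", "data": {"steps": [[5,0,0,0,0,0,0],[15,0,0,0,0,0,0],[18,0,0,0,0,0,0],[21,0,0,0,0,0,0],[25,0,0,0,0,0,0],[30,0,0,0,0,0,0],[40,0,0,0,0,0,0],[50,0,0,0,0,0,0],[60,0,0,0,0,0,0],[60,0,0,0,0,0,0],[60,0,0,0,0,0,0]], "grip_force": 20}}

```text
time_s: 16.58
tool_pos: [0.6543, 0.259, 0.1552]
ee_rot: [[-0.788, -0.226, 0.573], [-0.182, 0.974, 0.133], [-0.588, 0.0, -0.809]]
wrist_force: [-0.4, 0.4, -0.5]
opening: 0.0516
gripper_force: 0.0
```

{"op": "jog_arm", "data": {"steps": [[60,0,0,-0.5,0,0,0],[60,0,0,-1,0,0,0],[60,0,0,-2,0,0,0],[60,0,0,-3,0,0,0],[60,0,0,-4,0,0,0],[60,0,0,-4,0,0,0],[60,0,0,-2,0,0,0],[60,0,0,0,0,0,0],[60,0,0,0,0,0,0]]}}

```text
time_s: 17.7
tool_pos: [0.5597, 0.237, 0.2882]
ee_rot: [[-0.788, -0.226, 0.572], [-0.183, 0.974, 0.132], [-0.588, -0.0, -0.809]]
wrist_force: [-0.7, -0.3, -0.5]
opening: 0.0511
gripper_force: 0.0
```

```bash
python3 - <<'E'
from h import *
s=bot.observe();print(s["time_s"],s["tool_pos"],s["wrist_force"],s["opening"])
a=cap("wrist");b=cap("scene")
A=cv2.resize(a["color"],None,fx=.85,fy=.85);B=cv2.resize(b["color"][180:290,240:350],(326,326),interpolation=cv2.INTER_CUBIC)
cv2.imwrite("pics/fin.png",np.hstack([A,B])[:,:,::-1])
# handle slope from the wrist cloud
W=cloud(a);hsv=cv2.cvtColor(a["color"],cv2.COLOR_RGB2HSV)
d=W[...,:2]-[.494,.224];r=d@[.974,.225];l=d@[-.225,.974]
m=(abs(l)<.02)&(r>.115)&(r<.25)&(W[...,2]>.135)&(W[...,2]<.26)&(hsv[...,1]>90)
P=np.c_[r[m],l[m],W[...,2][m]];print(len(P),P.mean(0));V=np.linalg.svd(P-P.mean(0),full_matrices=False)[2][0];print("slope",np.degrees(np.arctan(V[2]/V[0])),"lat",V)
E
```

```text
17.7 [0.55970062 0.2370237  0.28816642] [-0.72177262 -0.34433216 -0.45353065] 0.05108471093159017
1463 [ 0.15340234 -0.00457972  0.19416626]
slope 44.24919930124226 lat [ 0.71625498 -0.01258318  0.69772521]
```

View pics/fin.png

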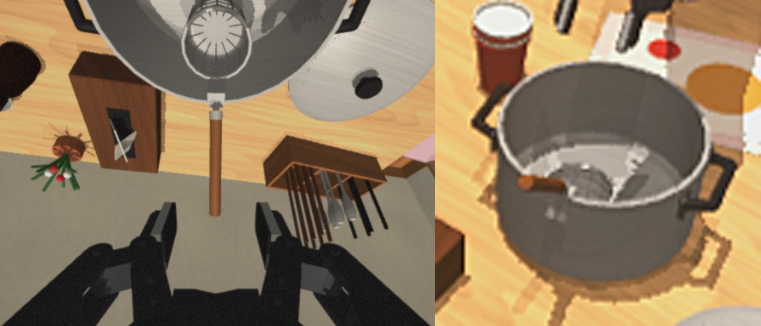

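The picture shows the strainer hanging on the rim at (215,100) with the cup inside, the handle outward and the fingers clear. It sits midway between the loop handles.

{"op": "jog_arm", "data": {"steps": [[60,0,0,-1,0,0,0],[60,0,0,0,0,0,0],[60,0,0,0,0,0,0],[60,0,0,0,0,0,0],[60,0,0,0,0,0,0],[60,0,0,0,0,0,0],[60,0,0,0,0,0,0],[60,0,0,0,0,0,0]]}}

```text
time_s: 18.8
tool_pos: [0.5541, 0.2358, 0.2967]
ee_rot: [[-0.788, -0.226, 0.573], [-0.183, 0.974, 0.133], [-0.588, -0.0, -0.809]]
wrist_force: [-0.0, -0.3, 0.1]
opening: 0.051
gripper_force: 0.0
```

```bash
python3 -c "
from station import bot
print(bot.sign_off())"
```

```text
the job is handed in; nothing more can be done
None
```

The strainer hangs on the pot's rim midway between the loop handles, cup inside and lip outside, handle sloping up at about 44 degrees, and the job is handed in at about 19 s; no verdict was returned.

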